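# Case tray under the curing lamp

## Robot

A 6-joint arm with a two-finger parallel gripper is mounted at the origin on the work surface. World frame = base frame: x ahead of the robot, y to its left, z up, the work surface at z = 0. Lengths are in m, angles in degrees, forces in N, time in s.
With the tool pointing down it reaches from about 0.375 to 0.9 m from the base axis. Payload 3.1 kg.
Tool frame: the origin (TCP) lies on the centre line of the jaws, within the pads' length; the fingertips stand 8 mm ahead of it and the grasp point (between the pads) lies 11 mm behind it (bot.tip_extent is the distance from the TCP to the fingertips, in m); z points along the fingers, y is the line along which they close (so a half turn about z gives the same grasp; the last joint's range is limited). The gripper opens to 87 mm and grips with 3 to 60 N. Pads are 19 mm wide; open, the fingers measure 117 mm over their backs; the gripper's body (75 mm by 190 mm) begins 51 mm behind the grasp point.
Start: joints at [-80.873, 30.224, 82.088, -0, 67.689, -10.227], TCP at [0.207, -0.59, 0.231] pointing down, gripper open.
Joint ranges: [-176.69, 176.69], [-43.24, 126.21], [12.49, 139.97], [-82, 262], [0, 151.66], [-163.58, 163.58]. Speed limits (degrees/s): [159.86, 159.86, 180, 180, 180, 180].

## Interface

Orientations are given as a 3x3 rotation matrix whose columns are the frame's x, y, z axes.
In Python, from rig import bot, vision, workorder gives the robot as it stands.
- The arm moves only by the shell command python3 -m handwheel 'ROWS'. ROWS is JSON, a list of rows, each an object with "delta_rot": the turn, a rotation vector about the tool's x, y, z in rad, a list of three; "xyz": the shift along the tool's x, y, z in mm, a list of three; "hand": the closure, from -1 (fully open) to 1 (shut). A call has exactly 5 rows; each row is the pose to reach, as a shift and turn from the pose commanded when the call began, along the tool's axes at that moment; what a row does not reach only later rows make up. A row lasts 1/8 s, in which the tool goes at most 62.5 mm and 10.7 degrees, less where a joint would pass 70% of its speed; a pose out of reach is approached as far as the arm can. A call with a gripper value outside its range is refused whole. The fingers move at their own pace and stop on an object; the grip force is fixed at half the most. Time passes only in rows, so rows that repeat a pose let the fingers close, or fill a call up. It gives the time, the measured TCP pose, the force, the opening and the grip force at its end, in the units of the state.
- bot.read_state(): the state, without advancing time (a new reading comes with each control period).
- vision.capture(name): name is "scene" or "top" or "wrist"; returns the picture (400x640x3 uint8, red, green, blue); there is no depth.
- vision.camera_model(name): a dict with "camera_matrix" (3x3 intrinsics, pixels), "camera_from_world" (4x4, takes a point from world to camera coordinates). Camera axes: x right, y up, looking along -z (the intrinsics and any distortion apply to the point x, -y, -z); pixel columns grow to the right and rows downward; lengths in m; the calibration is good to about 2 mm. A picture is of the moment at which its call begins: read the wrist's pose just before it. camera_model takes no time and is no camera call; for the wrist camera it gives the pose at the moment of the call.
- workorder.hand_in(): hands the job in; it is judged then, once.
The state is a dict: "time_s": time; "joint_positions": joint angles; "qvel": joint speeds; "tau": joint torques, N m; "position": TCP position; "tcp_rot": TCP orientation; "force": force on the tool from outside, world axes, zero at the start; "moment": the same for the moment, N m; "opening": opening from 0.0 (shut) to 1.0 (fully open); "grasp_force": force on a finger pad.
Only numpy, scipy, OpenCV 4.12 (cv2) and the standard library are available. Lean on these libraries where they do the work, as an engineer would, in place of code of your own. Each camera call takes 0.05 s, during which the arm holds its last target. There are 200 camera calls.

## Task

Get the case tray into the curing lamp: ease the pull end of its sliding lid up over the lip, slide the lid out of its grooves and lay it flat, right way up, on the stone plate. Then roll the open tray gently along the rollers, in under the lamp housing, until it is fully home against the end stop, with both casts still standing in it. Leave the yellow cup, the wax knife and the wax block where they are.

Things in the scene. Friction and masses are not known exactly. Their poses are not given: they have to be found in the camera images.
- station: Fixed roller lane, curing lamp over one end. Origin on the bench at mid-lane; lane along its y (world y within 6 deg), travel into the lamp along -y; x across, z up. Free rollers (22 mm diameter, every 34 mm, tops at z = 55 mm, slight drag: a tray let go stops within 40 mm) between two aluminium channels, 107 mm apart inside, 127 outside, tops at z = 66 mm
- entry_bar (a point): middle of the low cross bar at the lane's entry end (its inner face, station y = +252 mm; at its top, 10 mm above the rollers), which keeps the tray from rolling off
- lamp_edge (a point): middle of the lower entry-side edge of the white lamp housing, which covers the bay: 158 mm across, station y = -85 to -274 mm, underside z = 133 mm, top 201 mm, on four thin posts outside the channels. An upright gripper cannot follow the tray in: lean the tool back, fingertips forward. When the tray is home its near end face is 7 mm inside this edge
- bay_home (a point): where the tray's origin is when the tray is fully home against the tall end stop (stop face at station y = -252 mm): middle of the bay, on top of the rollers; axes as station
- tray: Off-white plastic case tray, 160 mm long (its y), 100 wide (x), 55 high at the sides, about 0.5 kg with its casts; origin at the centre of its underside, axes as station. Stands on the rollers near the entry end, 2 to 42 mm from the entry bar. If it rolls along when the lid is drawn, the entry bar holds it
- tray_lip (a point): middle of the lip: top of the near end wall (tray y = +77 mm, z = 45 mm; wall 6 mm thick), 3 mm higher than the side ledges (z = 42 mm) on which the lid lies, so that it keeps the lid in. The lid's near end must come up 4 to 7 mm to clear it; beyond about 10 mm the grooves lift the tray
- tray_groove (a point): near end of the groove rails (tray y = -10 mm, z = 51 mm, midway between them). The rails overhang the lid's long edges by 3 mm from here to the far end (y = -80 mm), z = 51 to 55 mm: 5 mm of free height above the lid. Once over the lip the lid slides out towards tray +y, and after 70 mm it is free of the rails and can be lifted off
- tray_push (a point): middle of the outer face of the tray's near end wall (tray y = +80 mm), 30 mm above its underside: the place to push
- lid: Grey plastic sliding lid, 146 mm long (its y), 88 mm wide (x), 4 mm thick, 0.08 kg, with a pull tab across its near end; origin at the centre of its underside; y points to the tab's end. At the start it is in the tray, tab at the entry end, behind the lip.
- lid_tab (a point): centre of the pull tab: an upright bar 46 mm wide (lid x), 10 mm thick (lid y), 18 mm tall, standing on top of the lid 55 mm from the lid's middle and 18 mm from its near edge; this point is 13 mm above the lid's underside, the bar spans 4 to 22 mm
- cast_a: ivory plaster dental cast with a pink impression tray on it, 56 x 50 mm, 28 mm tall, loose in the near compartment of the tray; origin at the centre of its underside
- cast_b: same, in the far compartment
- plate: speckled stone bench plate, 140 mm (its x) by 200 mm (y), 10 mm thick, fixed, lying between the robot and the lane either to the left or to the right; its place is sometimes taken by a steel instrument pan of about the same size (18 mm high, fixed), which then lies on the other side; origin under its centre
- plate_top (a point): centre of the plate's top face, 10 mm above the bench
- cup: small yellow rubber cup, 54 mm across, 58 mm tall, standing between the plate and the instrument pan; origin at the middle of its underside
- wax_knife: wax knife with a dark wooden handle, 165 mm long, 14 mm thick, lying flat between the robot and the lane; origin at the middle of its underside
- wax_block: round block of pink wax, 84 mm across, 87 mm tall, to the left of the lane's entry end; origin at the middle of its underside

How it is judged (in metres and radians):
On the way:
1. the lid, slid out of the tray, lies flat and released on the stone plate (z of lid in the frame of plate_top between -0.004 and 0.004 m and angle between lid's own z axis and vertical below 0.06 rad and x of lid in the frame of plate_top between -0.07 and 0.07 m and y of lid in the frame of plate_top between -0.1 and 0.1 m and linear speed of lid below 0.03 m/s and contact force between the fingers and lid below 0.05 N), for 0.3 s.
At the end, for the whole second after the job is handed in: Lid flat, right way up and released on the stone plate (centre over it, within 4 mm of its top, within 3 degrees of level); tray at rest on the rollers, within 6 mm of home against the end stop; both casts in it within 11 degrees of upright; cup, wax knife and wax block moved under 30 mm (all of step 1 and y of tray in the frame of bay_home between -0.006 and 0.006 m and x of tray in the frame of bay_home between -0.008 and 0.008 m and z of tray in the frame of bay_home between -0.004 and 0.004 m and angle between tray's own z axis and vertical below 0.05 rad and angle between the y axis of tray and the y axis of station, either way round below 0.08 rad and linear speed of tray below 0.02 m/s and angle between each of cast_a, cast_b's own z axis and vertical below 0.2 rad and x of cast_a in the frame of tray between -0.042 and 0.042 m and y of cast_a in the frame of tray between -0.075 and 0.075 m and z of cast_a in the frame of tray between 0 and 0.012 m and x of cast_b in the frame of tray between -0.042 and 0.042 m and y of cast_b in the frame of tray between -0.075 and 0.075 m and z of cast_b in the frame of tray between 0 and 0.012 m); the robot touches nothing.
It fails at once if the tray is shoved faster than 0.35 m/s (linear speed of tray above 0.35 m/s).
It fails at once if a cast is tipped over (angle between any of cast_a, cast_b's own z axis and vertical above 0.6 rad).
It fails at once if the cup, wax knife or wax block is moved more than 30 mm or tipped over (distance of any of cup, wax_knife, wax_block from where it was at the start of the episode above 0.03 m or angle between any of cup, wax_knife, wax_block's own z axis and vertical above 0.6 rad).
It also fails if it takes over 70 s, if anything falls off the work surface, if the arm or the gripper's body presses on something with over 40 N, if the wrist force passes 120 N, or if a joint passes its speed limit or range.

## Working session

There is one attempt and no reset: what is moved stays moved. The work goes in short steps, Python scripts to look and compute and a shell command to move; the robot and the scene stay as the last step left them, time stands still between calls to the robot, and variables do not carry over. Pictures are saved under pics/ and viewed, at most 10 in all, crops included, and the job is handed in when it is done.

```bash
ls; mkdir -p pics; cat > h.py <<'E'
import numpy as np, cv2
from rig import bot, vision, workorder
def cap(n,f):
    m=vision.camera_model(n); im=vision.capture(n); cv2.imwrite(f'pics/{f}.png',im[:,:,::-1]); np.savez(f'pics/{f}.npz',K=m['camera_matrix'],T=m['camera_from_world']); return im
def ray(f,u,v,z):
    d=np.load(f'pics/{f}.npz');K,T=d['K'],d['T']
    p=np.linalg.inv(K)@[u,v,1]; p=np.array([p[0],-p[1],-p[2]])
    R=T[:3,:3];c=-R.T@T[:3,3]; w=R.T@p
    return c+w*(z-c[2])/w[2]
def proj(f,P):
    d=np.load(f'pics/{f}.npz');K,T=d['K'],d['T']
    q=T[:3,:3]@np.array(P)+T[:3,3]; q=K@[q[0],-q[1],-q[2]]; return q[:2]/q[2]
E
python3 - <<'E'
from h import *
a=cap('scene','s0');b=cap('top','t0')
print(vision.camera_model('top').keys(),vision.camera_model('top'))
s=bot.read_state();print(s['position'],s['tcp_rot'],s['opening'],bot.tip_extent)
E
```

```text
pics
dict_keys(['camera_matrix', 'camera_from_world']) {'camera_matrix': array([[362.90744792,   0.        , 320.39009274],
       [  0.        , 362.90744792, 196.44034221],
       [  0.        ,   0.        ,   1.        ]]), 'camera_from_world': array([[-0.02184626, -0.99937325, -0.02785422,  0.13410146],
       [ 0.99722683, -0.02376501,  0.07052572, -0.53131896],
       [-0.07114347, -0.02623625,  0.99712099, -0.90112236],
       [ 0.        ,  0.        ,  0.        ,  1.        ]])}
[ 0.20706644 -0.58901358  0.22965122] [[ 9.43475970e-01  3.31440789e-01 -3.11875338e-04]
 [ 3.31440740e-01 -9.43473972e-01  1.97472624e-03]
 [ 3.60258557e-04 -1.96647495e-03 -9.99998002e-01]] 1.0028213629825755 0.008
```

View pics/t0.png

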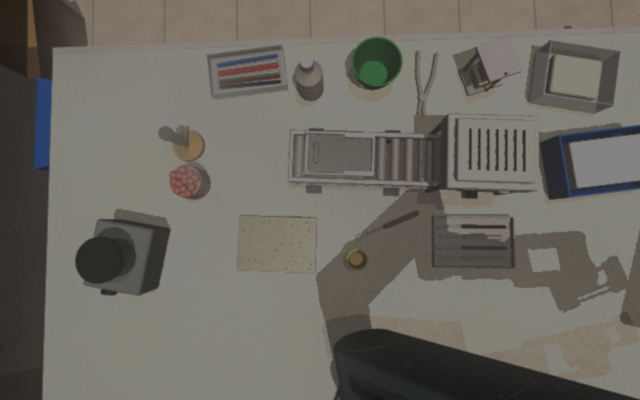

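View pics/s0.png

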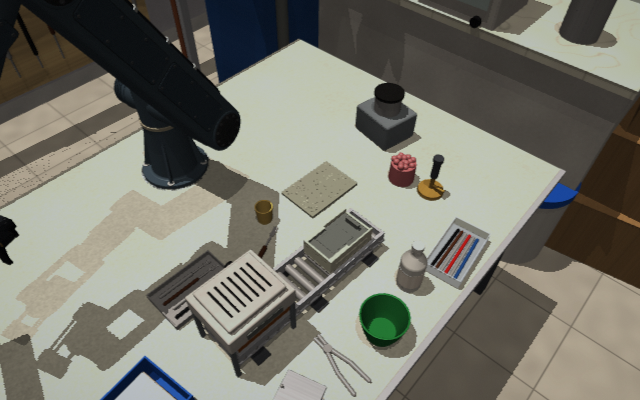

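The top view shows the plate on the left (corners about (239,215), (317,217), (316,273), (237,272)). The lane runs along row 160, with the entry bar at about col 291, the tray at 300–375 with its tab near (316,150), and the lamp at 440–538. The cup is at (356,259) and the knife at about (390,225). The scene view agrees with this. Next I'll enlarge the lane.

```bash
python3 - <<'E'
from h import *
im=cv2.imread('pics/t0.png')[115:205,280:450]
cv2.imwrite('pics/t0c.png',cv2.resize(im,None,fx=4.7,fy=4.7,interpolation=cv2.INTER_CUBIC))
for n,u,v,z in [('p',239,215,.01),('p',317,217,.01),('p',316,273,.01),('p',237,272,.01),('cup',356,259,.058),('knife l',360,236,.014),('knife r',418,212,.014),('waxtop',185,181,.087)]: print(n,ray('t0',u,v,z).round(3))
E
```

```text
p [0.492 0.333 0.01 ]
p [0.482 0.132 0.01 ]
p [0.341 0.138 0.01 ]
p [0.347 0.339 0.01 ]
cup [0.379 0.039 0.058]
knife l [0.432 0.024 0.014]
knife r [ 0.489 -0.124  0.014]
waxtop [0.574 0.443 0.087]
```

View pics/t0c.png

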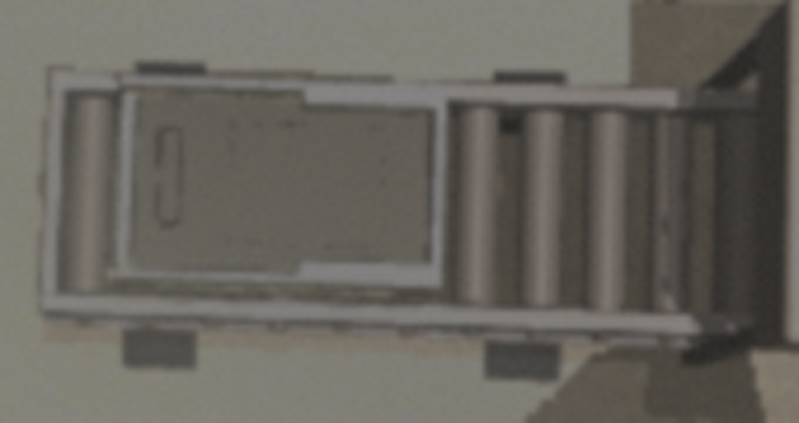

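The crop shows the tab at crop (157–182, 127–226), the near lip line from (131,92) to (120,270), the far end wall from (447,98) to (438,285), and the entry bar's inner face at about x=62.

```bash
python3 - <<'E'
from h import *
f=lambda x,y,z: ray('t0',280+(x-1.85)/4.7,115+(y-1.85)/4.7,z)
P=dict(tabc=(169.5,176.5,.119),tab_l=(169,127,.119),tab_r=(170,226,.119),farT=(447,98,.110),farB=(438,286,.110),nearT=(122,88,.1),nearB=(110,275,.1),railT=(303,88,.11),railB=(300,276,.11),barT=(66,90,.065),barB=(60,297,.065),chTl=(50,70,.066),chTr=(676,92,.066),chBl=(42,310,.066),chBr=(697,330,.066))
R={k:f(*v) for k,v in P.items()}
for k,v in R.items(): print(k,v.round(4))
for a,b in [('chTl','chTr'),('chBl','chBr'),('nearT','farT'),('nearB','farB'),('railT','farT'),('railB','farB')]:
    d=R[a]-R[b]; print(a,b,np.degrees(np.arctan2(-d[0],d[1])).round(2),np.linalg.norm(d).round(4))
s=bot.read_state();print(s['time_s'],s['position'])
print(vision.camera_model('wrist'))
E
```

```text
tabc [0.6291 0.1279 0.119 ]
tab_l [0.6535 0.1277 0.119 ]
tab_r [0.6047 0.1282 0.119 ]
farT [ 0.6661 -0.009   0.11  ]
farB [ 0.5732 -0.0017  0.11  ]
nearT [0.6782 0.1515 0.1   ]
nearB [0.5841 0.1592 0.1   ]
railT [0.6731 0.0615 0.11  ]
railB [0.5799 0.0654 0.11  ]
barT [0.6867 0.183  0.065 ]
barB [0.5781 0.1879 0.065 ]
chTl [0.6973 0.1911 0.066 ]
chTr [ 0.6764 -0.1325  0.066 ]
chBl [0.5715 0.1972 0.066 ]
chBr [ 0.5528 -0.1379  0.066 ]
chTl chTr -3.7 0.3242
chBl chBr -3.19 0.3357
nearT farT -4.31 0.1613
nearB farB -3.87 0.1616
railT farT -5.68 0.0709
railB farB -5.65 0.0674
0.1 [ 0.20706644 -0.58901358  0.22965122]
{'camera_matrix': array([[347.36339753,   0.        , 323.52101097],
       [  0.        , 347.36339753, 196.36140909],
       [  0.        ,   0.        ,   1.        ]]), 'camera_from_world': array([[ 0.3322447 , -0.94319229, -0.00132627, -0.62476372],
       [ 0.9101543 ,  0.32097516, -0.26190473,  0.03192507],
       [ 0.24745222,  0.08580934,  0.96509282, -0.38978988],
       [ 0.        ,  0.        ,  0.        ,  1.        ]])}
```

```bash
cat >> h.py <<'E'
from scipy.spatial.transform import Rotation as Ro
YAW=-3.7
def st(x,y,z,yaw=YAW,o=(.617,-.066)): # station->world
    a=np.radians(yaw); return np.array([o[0]+x*np.cos(a)-y*np.sin(a),o[1]+x*np.sin(a)+y*np.cos(a),z])
def Rt(yaw=YAW,lean=0): # tool y=-station y, tool x = station x ; lean about station x
    return Ro.from_euler('z',yaw,degrees=True).as_matrix()@Ro.from_euler('x',lean,degrees=True).as_matrix()@np.diag([1,-1,-1.])
def to(p,R):
    s=bot.read_state();R0=np.array(s['tcp_rot'])
    print('t',round(s['time_s'],2),'pos',np.round(s['position'],4),'F',np.round(s['force'],2),'xyz',(1000*R0.T@(np.array(p)-s['position'])).round(1),'rot',Ro.from_matrix(R0.T@R).as_rotvec().round(4))
E
python3 - <<'E'
from h import *
to([.61,.128,.27],Rt())
E
```

```text
t 0.1 pos [ 0.2071 -0.589   0.2297] F [-1.56  0.9   0.26] xyz [ 617.8 -543.   -39.1] rot [-0.002   0.      0.4024]
```

```bash
python3 -m handwheel '[{"delta_rot":[0,0,0],"xyz":[40,-35,-30],"hand":-1},{"delta_rot":[0,0,0.1],"xyz":[80,-70,-60],"hand":-1},{"delta_rot":[0,0,0.2],"xyz":[120,-105,-90],"hand":-1},{"delta_rot":[0,0,0.3],"xyz":[165,-145,-100],"hand":-1},{"delta_rot":[0,0,0.4025],"xyz":[210,-185,-100],"hand":-1}]'; python3 - <<'E'
from h import *
to([.61,.128,.33],Rt())
E
```

```text
time_s: 0.72
position: [0.3449, -0.3442, 0.3315]
tcp_rot: [[0.998, -0.069, 0.002], [-0.069, -0.998, -0.002], [0.002, 0.002, -1.0]]
force: [0.7, -0.2, 0.7]
opening: 0.996
grasp_force: 0.0
t 0.72 pos [ 0.3449 -0.3442  0.3315] F [ 0.65 -0.2   0.73] xyz [ 232.1 -489.3    1. ] rot [ 0.0017 -0.0017 -0.0042]
```

```bash
python3 -m handwheel '[{"delta_rot":[0,0,0],"xyz":[25,-54,0],"hand":-1},{"delta_rot":[0,0,0],"xyz":[50,-108,0],"hand":-1},{"delta_rot":[0,0,0],"xyz":[75,-162,0],"hand":-1},{"delta_rot":[0,0,0],"xyz":[100,-216,0],"hand":-1},{"delta_rot":[0,0,0],"xyz":[125,-270,0],"hand":-1}]';python3 -m handwheel '[{"delta_rot":[0,0,0],"xyz":[25,-50,10],"hand":-1},{"delta_rot":[0,0,0],"xyz":[50,-100,25],"hand":-1},{"delta_rot":[0,0,0],"xyz":[75,-150,45],"hand":-1},{"delta_rot":[0,0,0],"xyz":[100,-200,60],"hand":-1},{"delta_rot":[0,0,0],"xyz":[107,-219,70],"hand":-1}]'; python3 - <<'E'
from h import *
cap('wrist','w1')
to([.629,.128,.13],Rt())
E
```

```text
time_s: 1.35
position: [0.4866, -0.0823, 0.3304]
tcp_rot: [[0.998, -0.065, -0.0], [-0.065, -0.998, -0.0], [-0.0, 0.0, -1.0]]
force: [1.5, 0.2, 0.6]
opening: 1.001
grasp_force: 0.0
time_s: 1.98
position: [0.6076, 0.1302, 0.2589]
tcp_rot: [[0.998, -0.062, -0.001], [-0.062, -0.998, 0.0], [-0.001, -0.0, -1.0]]
force: [-1.3, 0.1, 0.0]
opening: 0.999
grasp_force: 0.0
t 2.02 pos [0.6071 0.1312 0.2577] F [ 1.06  1.55 -1.78] xyz [ 22.5   2.1 127.6] rot [-0.0014  0.0032  0.0032]
```

View pics/w1.png

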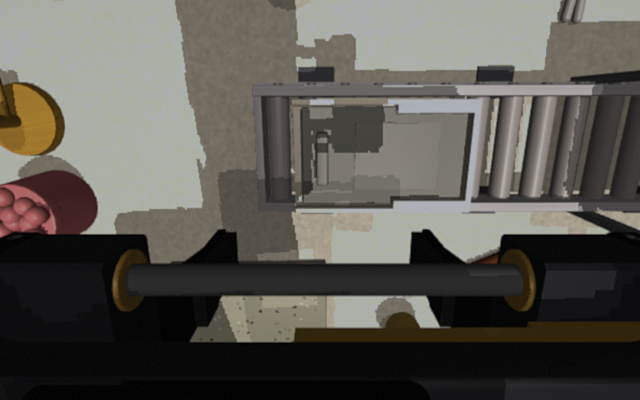

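The wrist view shows the tab at about (321,158), between columns 316 and 328 and rows 132 to 184. The rails start at column 394, the lip is at about column 298 and the far end at about column 478. I'll enlarge it for precision.

```bash
python3 - <<'E'
from h import *
im=cv2.imread('pics/w1.png')[75:220,245:405]
im=cv2.convertScaleAbs(im,alpha=1.4,beta=10)
cv2.imwrite('pics/w1c.png',cv2.resize(im,None,fx=4,fy=4,interpolation=cv2.INTER_CUBIC))
E
```

```text
(no output)
```

View pics/w1c.png

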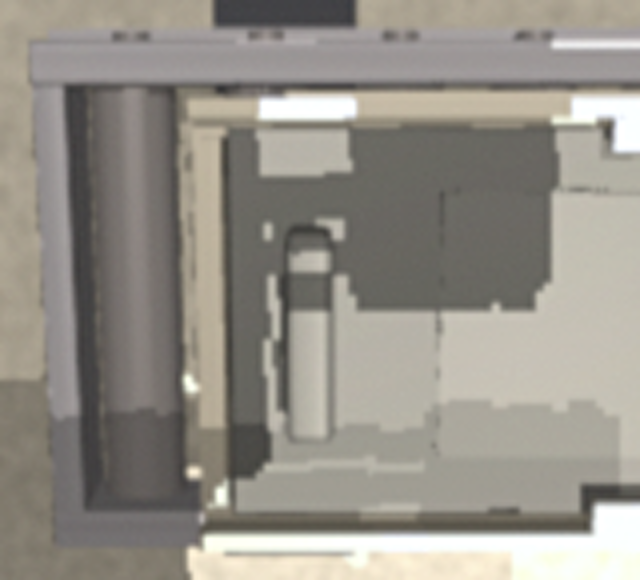

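The crop shows the tab's top at crop columns 288–333 and rows 228–440, its lip inner edge at column ~228 and its outer edge at ~190. I'll turn these into positions.

```bash
python3 - <<'E'
from h import *
f=lambda x,y,z: ray('w1',245+(x-1.5)/4,75+(y-1.5)/4,z).round(4)
for a in [(310,228,.119),(310,440,.119),(288,335,.119),(333,335,.119),(228,130,.1),(232,505,.1),(190,130,.1),(202,505,.1),(66,90,.065),(87,505,.065),(30,60,.066),(55,530,.066)]: print(a,f(*a))
d=np.load('pics/w1.npz');T=d['T'];print(-T[:3,:3].T@T[:3,3])
print(proj('w1',[.629,.128,.119]))
E
```

```text
(310, 228, 0.119) [0.6554 0.1278 0.119 ]
(310, 440, 0.119) [0.6101 0.1306 0.119 ]
(288, 335, 0.119) [0.6333 0.1338 0.119 ]
(333, 335, 0.119) [0.6327 0.1243 0.119 ]
(228, 130, 0.1) [0.676  0.1445 0.1   ]
(232, 505, 0.1) [0.5911 0.1502 0.1   ]
(190, 130, 0.1) [0.6765 0.1528 0.1   ]
(202, 505, 0.1) [0.5915 0.1572 0.1   ]
(66, 90, 0.065) [0.6872 0.1849 0.065 ]
(87, 505, 0.065) [0.5835 0.1906 0.065 ]
(30, 60, 0.066) [0.6946 0.1925 0.066 ]
(55, 530, 0.066) [0.5775 0.1995 0.066 ]
[0.6795727  0.12512319 0.41278147]
[323.78831348 162.92763493]
```

```bash
sed -i 's/YAW=-3.7/YAW=-3.6/; s/o=(.617,-.066)/o=(.618,-.0645)/' h.py; python3 - <<'E'
from h import *
to([.6328,.129,.113],Rt())
E
```

```text
t 2.02 pos [0.6071 0.1312 0.2577] F [ 1.06  1.55 -1.78] xyz [ 26.3   0.9 144.6] rot [-0.0014  0.0032  0.0014]
```

```bash
python3 -m handwheel '[{"delta_rot":[0,0,0],"xyz":[26,1,20],"hand":-1},{"delta_rot":[0,0,0],"xyz":[26,1,60],"hand":-1},{"delta_rot":[0,0,0],"xyz":[26,1,100],"hand":-1},{"delta_rot":[0,0,0],"xyz":[26,1,125],"hand":-1},{"delta_rot":[0,0,0],"xyz":[26,1,125],"hand":-1}]'; python3 - <<'E'
from h import *
for i in range(3):
  to([.6328,.129,.113],Rt()); vision.capture('top')
E
```

```text
time_s: 2.65
position: [0.6307, 0.1233, 0.1336]
tcp_rot: [[0.998, -0.066, -0.006], [-0.066, -0.998, -0.001], [-0.006, 0.001, -1.0]]
force: [0.1, -0.7, 0.3]
opening: 0.997
grasp_force: 0.0
t 2.65 pos [0.6307 0.1233 0.1336] F [ 0.11 -0.73  0.27] xyz [ 1.8 -5.8 20.6] rot [ 0.001   0.006  -0.0031]
t 2.7 pos [0.6323 0.1236 0.1353] F [-0.1  -0.03  0.56] xyz [ 0.2 -5.4 22.3] rot [ 0.0005  0.0019 -0.003 ]
t 2.75 pos [0.6334 0.1239 0.1365] F [0.42 0.36 0.1 ] xyz [-0.9 -5.1 23.5] rot [ 0.0002 -0.001  -0.0029]
```

```bash
python3 -m handwheel '[{"delta_rot":[0,0,0],"xyz":[0,-3,8],"hand":-1},{"delta_rot":[0,0,0],"xyz":[0,-5,16],"hand":-1},{"delta_rot":[0,0,0],"xyz":[0,-5,22],"hand":-1},{"delta_rot":[0,0,0],"xyz":[0,-5,22],"hand":-1},{"delta_rot":[0,0,0],"xyz":[0,-5,22],"hand":-1}]'; python3 - <<'E'
from h import *
to([.6328,.129,.113],Rt())
E
```

```text
time_s: 3.42
position: [0.6334, 0.1298, 0.1135]
tcp_rot: [[0.998, -0.065, 0.0], [-0.065, -0.998, -0.0], [0.0, 0.0, -1.0]]
force: [1.2, 0.1, -0.5]
opening: 0.998
grasp_force: 0.0
t 3.42 pos [0.6334 0.1298 0.1135] F [ 1.21  0.07 -0.46] xyz [-0.6  0.8  0.5] rot [ 0.     -0.0001 -0.0018]
```

```bash
python3 -m handwheel '[{"delta_rot":[0,0,0],"xyz":[0,1,0],"hand":0},{"delta_rot":[0,0,0],"xyz":[0,1,0],"hand":0.5},{"delta_rot":[0,0,0],"xyz":[0,1,0],"hand":1},{"delta_rot":[0,0,0],"xyz":[0,1,0],"hand":1},{"delta_rot":[0,0,0],"xyz":[0,1,0],"hand":1}]'; python3 -m handwheel '[{"delta_rot":[0,0,0],"xyz":[0,0,0],"hand":1},{"delta_rot":[0,0,0],"xyz":[0,0,0],"hand":1},{"delta_rot":[0,0,0],"xyz":[0,0,0],"hand":1},{"delta_rot":[0,0,0],"xyz":[0,0,0],"hand":1},{"delta_rot":[0,0,0],"xyz":[0,0,0],"hand":1}]'
```

```text
time_s: 4.05
position: [0.6332, 0.1288, 0.1136]
tcp_rot: [[0.998, -0.065, 0.0], [-0.065, -0.998, 0.0], [0.0, -0.0, -1.0]]
force: [0.3, 0.1, -0.3]
opening: 0.518
grasp_force: 0.0
time_s: 4.68
position: [0.6333, 0.1288, 0.1135]
tcp_rot: [[0.998, -0.065, 0.0], [-0.065, -0.998, 0.0], [0.0, -0.0, -1.0]]
force: [0.3, 0.6, -0.6]
opening: 0.112
grasp_force: 30.0
```

```bash
python3 -m handwheel '[{"delta_rot":[0.007,0,0],"xyz":[0,0,-1],"hand":1},{"delta_rot":[0.014,0,0],"xyz":[0,0.2,-2],"hand":1},{"delta_rot":[0.021,0,0],"xyz":[0,0.4,-4],"hand":1},{"delta_rot":[0.028,0,0],"xyz":[0,0.5,-6],"hand":1},{"delta_rot":[0.028,0,0],"xyz":[0,0.5,-6],"hand":1}]'; python3 - <<'E'
from h import *
cap('wrist','w2')
to(st(0,0,0),Rt()); print(bot.read_state()['moment'])
E
```

```text
time_s: 5.3
position: [0.6333, 0.1282, 0.1198]
tcp_rot: [[0.998, -0.065, 0.002], [-0.065, -0.997, 0.028], [0.0, -0.028, -1.0]]
force: [0.2, 0.5, -1.7]
opening: 0.109
grasp_force: 30.0
t 5.35 pos [0.6333 0.1282 0.1197] F [-0.53  1.63 -0.58] xyz [ -2.8 196.5 114.2] rot [-0.028  -0.0002 -0.002 ]
[0.05695626 0.02374023 0.00362061]
```

```bash
python3 -m handwheel '[{"delta_rot":[0,0,0],"xyz":[0,-4,0.1],"hand":1},{"delta_rot":[0,0,0],"xyz":[0,-10,0.3],"hand":1},{"delta_rot":[0,0,0],"xyz":[0,-17,0.5],"hand":1},{"delta_rot":[0,0,0],"xyz":[0,-24,0.7],"hand":1},{"delta_rot":[0,0,0],"xyz":[0,-30,0.9],"hand":1}]'; python3 - <<'E'
from h import *
im=cap('wrist','w3')
to(st(0,0,0),Rt()); print(bot.read_state()['moment'])
b=np.hstack([cv2.imread(f'pics/{n}.png')[60:240,240:500] for n in('w2','w3')])
cv2.imwrite('pics/w23.png',cv2.resize(b,None,fx=1.5,fy=1.5))
E
```

```text
time_s: 5.98
position: [0.6352, 0.159, 0.1195]
tcp_rot: [[0.998, -0.064, 0.002], [-0.064, -0.998, 0.028], [0.0, -0.028, -1.0]]
force: [-0.7, 0.1, -0.7]
opening: 0.11
grasp_force: 30.0
t 6.03 pos [0.6351 0.1596 0.1195] F [-1.07  1.14 -1.27] xyz [ -2.8 228.1 113. ] rot [-0.0285 -0.0001 -0.001 ]
[ 0.06604741 -0.00753999 -0.03192843]
```

View pics/w23.png

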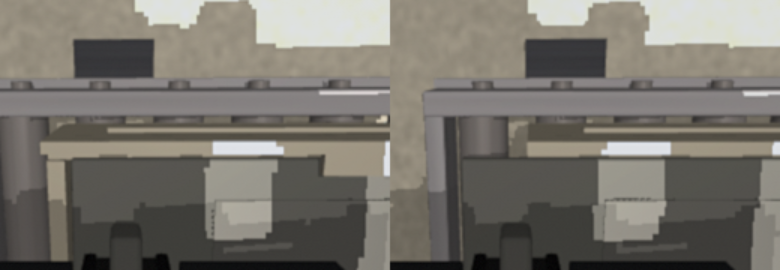

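The lid has cleared the lip: its near edge (col 463 in the right half) is now past the tray's wall (col ~527), and the tray has not moved. I'll keep sliding.

```bash
python3 -m handwheel '[{"delta_rot":[0,0,0],"xyz":[0,-7,0],"hand":1},{"delta_rot":[0,0,0],"xyz":[0,-16,0],"hand":1},{"delta_rot":[0,0,0],"xyz":[0,-25,0],"hand":1},{"delta_rot":[0,0,0],"xyz":[0,-34,0],"hand":1},{"delta_rot":[0,0,0],"xyz":[0,-43,0],"hand":1}]'; python3 -m handwheel '[{"delta_rot":[0,0,0],"xyz":[0,-6,0],"hand":1},{"delta_rot":[0,0,0],"xyz":[0,-12,0],"hand":1},{"delta_rot":[0,0,0],"xyz":[0,-18,0],"hand":1},{"delta_rot":[0,0,0],"xyz":[0,-20,0],"hand":1},{"delta_rot":[0,0,0],"xyz":[0,-20,0],"hand":1}]'; python3 - <<'E'
from h import *
im=cap('top','t1')
cv2.imwrite('pics/t1c.png',cv2.resize(im[115:225,220:400,::-1],None,fx=3,fy=3))
to(st(0,0,0),Rt()); print(bot.read_state()['moment'])
E
```

```text
time_s: 6.65
position: [0.6379, 0.2018, 0.1207]
tcp_rot: [[0.998, -0.064, 0.002], [-0.065, -0.998, 0.028], [0.0, -0.028, -1.0]]
force: [-0.3, -0.1, -0.7]
opening: 0.111
grasp_force: 30.0
time_s: 7.28
position: [0.6392, 0.2211, 0.1212]
tcp_rot: [[0.998, -0.064, 0.002], [-0.065, -0.998, 0.028], [-0.0, -0.028, -1.0]]
force: [0.3, 0.0, -0.1]
opening: 0.112
grasp_force: 30.0
t 7.33 pos [0.6392 0.221  0.1212] F [-0.1  -0.09 -0.95] xyz [ -2.7 289.5 113.2] rot [-0.0278  0.     -0.0019]
[ 0.07711255 -0.00334011 -0.03846124]
```

View pics/t1c.png

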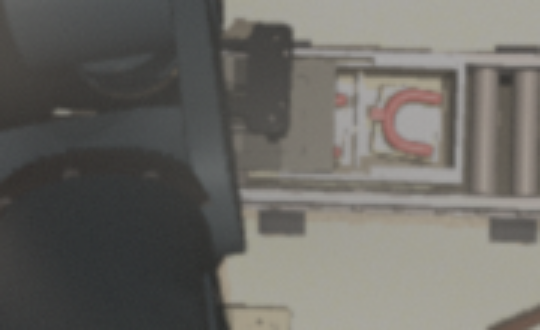

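The lid's far edge is at crop x≈335, clear of the rail ends at x≈375. The tray has not moved and the casts are standing. Now I'll lift, level the lid and carry it to the plate.

```bash
python3 -m handwheel '[{"delta_rot":[0,0,0],"xyz":[0,0,-6],"hand":1},{"delta_rot":[0,0,0],"xyz":[0,0,-18],"hand":1},{"delta_rot":[-0.01,0,0],"xyz":[0,0,-34],"hand":1},{"delta_rot":[-0.02,0,0],"xyz":[0,0,-50],"hand":1},{"delta_rot":[-0.028,0,0],"xyz":[0,0,-60],"hand":1}]'; python3 - <<'E'
from h import *
to([.418,.29,.1],Rt(-3))
E
```

```text
time_s: 7.95
position: [0.6398, 0.2196, 0.1834]
tcp_rot: [[0.998, -0.065, 0.003], [-0.065, -0.998, -0.0], [0.003, -0.0, -1.0]]
force: [0.4, -0.8, -1.5]
opening: 0.107
grasp_force: 30.0
t 7.95 pos [0.6398 0.2196 0.1834] F [ 0.38 -0.79 -1.51] xyz [-226.1  -55.9   82.8] rot [-0.0001 -0.0027 -0.0122]
```

```bash
python3 -m handwheel '[{"delta_rot":[0,0,0],"xyz":[-25,-6,0],"hand":1},{"delta_rot":[0,0,0],"xyz":[-65,-16,0],"hand":1},{"delta_rot":[0,0,0],"xyz":[-110,-27,0],"hand":1},{"delta_rot":[0,0,0],"xyz":[-155,-38,0],"hand":1},{"delta_rot":[0,0,-0.01],"xyz":[-195,-48,10],"hand":1}]'; python3 -m handwheel '[{"delta_rot":[0,0,0],"xyz":[-20,-5,15],"hand":1},{"delta_rot":[0,0,0],"xyz":[-31,-7,35],"hand":1},{"delta_rot":[0,0,0],"xyz":[-31,-7,60],"hand":1},{"delta_rot":[0,0,0],"xyz":[-31,-7,80],"hand":1},{"delta_rot":[0,0,0],"xyz":[-31,-7,80],"hand":1}]';  python3 - <<'E'
from h import *
vision.capture('wrist'); vision.capture('wrist');
im=cap('top','t2')
cv2.imwrite('pics/t2c.png',cv2.resize(im[130:330,200:440,::-1],None,fx=3,fy=3))
to([.418,.29,.027],Rt(-3))
E
```

```text
time_s: 8.57
position: [0.4467, 0.2806, 0.1723]
tcp_rot: [[0.999, -0.054, 0.002], [-0.054, -0.999, 0.001], [0.002, -0.001, -1.0]]
force: [1.0, 0.3, -2.3]
opening: 0.109
grasp_force: 30.0
time_s: 9.2
position: [0.4163, 0.2884, 0.0905]
tcp_rot: [[0.999, -0.054, -0.002], [-0.054, -0.999, -0.001], [-0.002, 0.001, -1.0]]
force: [0.8, 0.4, -1.3]
opening: 0.109
grasp_force: 30.0
t 9.35 pos [0.4178 0.2889 0.0921] F [ 0.22 -0.12 -0.64] xyz [ 0.  -1.  65.1] rot [-0.0007 -0.0016 -0.0022]
```

```bash
python3 -m handwheel '[{"delta_rot":[0,0,0],"xyz":[0,0,15],"hand":1},{"delta_rot":[0,0,0],"xyz":[0,0,32],"hand":1},{"delta_rot":[0,0,0],"xyz":[0,0,48],"hand":1},{"delta_rot":[0,0,0],"xyz":[0,0,60],"hand":1},{"delta_rot":[0,0,0],"xyz":[0,0,60],"hand":1}]'; python3 -m handwheel '[{"delta_rot":[0,0,0],"xyz":[0,0,2],"hand":1},{"delta_rot":[0,0,0],"xyz":[0,0,4],"hand":1},{"delta_rot":[0,0,0],"xyz":[0,0,5],"hand":1},{"delta_rot":[0,0,0],"xyz":[0,0,5],"hand":1},{"delta_rot":[0,0,0],"xyz":[0,0,5],"hand":1}]'
```

```text
time_s: 9.98
position: [0.4164, 0.2883, 0.0302]
tcp_rot: [[0.999, -0.055, -0.002], [-0.055, -0.999, -0.001], [-0.002, 0.001, -1.0]]
force: [0.4, -0.3, -0.8]
opening: 0.114
grasp_force: 30.0
time_s: 10.6
position: [0.4173, 0.2887, 0.0265]
tcp_rot: [[0.999, -0.055, 0.001], [-0.055, -0.999, 0.0], [0.001, -0.0, -1.0]]
force: [0.6, -0.2, 1.6]
opening: 0.111
grasp_force: 30.0
```

```bash
python3 -m handwheel '[{"delta_rot":[0,0,0],"xyz":[0,0,0],"hand":0.7},{"delta_rot":[0,0,0],"xyz":[0,0,0],"hand":0.3},{"delta_rot":[0,0,0],"xyz":[0,0,0],"hand":0},{"delta_rot":[0,0,0],"xyz":[0,0,0],"hand":0},{"delta_rot":[0,0,0],"xyz":[0,0,0],"hand":0}]'; python3 -m handwheel '[{"delta_rot":[0,0,0],"xyz":[0,0,-15],"hand":0},{"delta_rot":[0,0,0],"xyz":[0,0,-40],"hand":0},{"delta_rot":[0,0,0],"xyz":[0,0,-90],"hand":0},{"delta_rot":[0,0,0],"xyz":[0,0,-145],"hand":0},{"delta_rot":[0,0,0],"xyz":[0,0,-200],"hand":0}]'; python3 - <<'E'
from h import *
im=cap('scene','s3'); im2=cap('wrist','w3b')
b=np.hstack([im[100:350,200:420],im2[100:350,100:540]])
cv2.imwrite('pics/s3c.png',b[:,:,::-1])
print(np.round(bot.read_state()['joint_positions'],1))
E
```

```text
time_s: 11.22
position: [0.417, 0.2886, 0.0262]
tcp_rot: [[0.999, -0.055, -0.0], [-0.055, -0.999, -0.0], [-0.0, 0.0, -1.0]]
force: [-0.2, -0.0, -0.4]
opening: 0.47
grasp_force: 0.0
time_s: 11.85
position: [0.4166, 0.2884, 0.2289]
tcp_rot: [[0.999, -0.055, 0.001], [-0.055, -0.999, 0.0], [0.001, -0.0, -1.0]]
force: [1.1, 0.9, -0.7]
opening: 0.496
grasp_force: 0.0
[ 22.1  20.9  98.7   0.   59.5 115.2]
```

View pics/s3c.png

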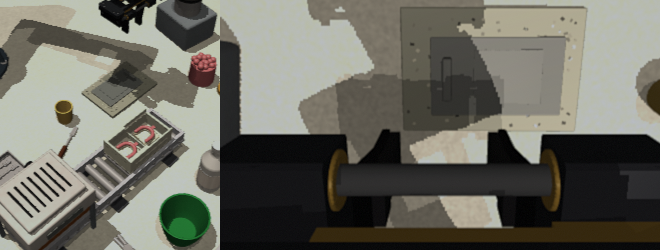

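The lid lies flat on the plate, well inside its edges. Both casts stand upright in the tray, and the cup, knife and wax block are untouched. Next I'll set up the leaned pushing tool: gripper closed, tool y across the lane, leaned 45°.

```bash
cat >> h.py <<'E'
def Rp(L=45,yaw=YAW):
    c,s=np.cos(np.radians(L)),np.sin(np.radians(L))
    return Ro.from_euler('z',yaw,degrees=True).as_matrix()@np.array([[0,1,0],[c,0,-s],[-s,0,-c]])
E
python3 - <<'E'
from h import *
p=st(0.002,.275,.2);print(p)
to(p,Rp(0)); to(p,Rp(45))
E
```

```text
[0.63726345 0.20983177 0.2       ]
t 11.95 pos [0.4207 0.2903 0.2332] F [-0.57  0.16  0.13] xyz [220.2  68.8  35.8] rot [ 0.0055 -0.0157 -1.5623]
t 11.95 pos [0.4207 0.2903 0.2332] F [-0.57  0.16  0.13] xyz [220.2  68.8  35.8] rot [-0.6061 -0.6314 -1.478 ]
```

```bash
python3 -m handwheel '[{"delta_rot":[0,0,-0.16],"xyz":[30,10,0],"hand":1},{"delta_rot":[0,0,-0.34],"xyz":[75,24,0],"hand":1},{"delta_rot":[0,0,-0.52],"xyz":[125,40,0],"hand":1},{"delta_rot":[0,0,-0.70],"xyz":[175,55,0],"hand":1},{"delta_rot":[0,0,-0.86],"xyz":[220,69,0],"hand":1}]'; python3 -m handwheel '[{"delta_rot":[0,0,-0.18],"xyz":[0,0,0],"hand":1},{"delta_rot":[0,0,-0.36],"xyz":[0,0,0],"hand":1},{"delta_rot":[0,0,-0.54],"xyz":[0,0,0],"hand":1},{"delta_rot":[0,0,-0.70],"xyz":[0,0,0],"hand":1},{"delta_rot":[0,0,-0.70],"xyz":[0,0,0],"hand":1}]'; python3 - <<'E'
from h import *
to(st(0.002,.275,.2),Rp(45)); print(np.round(bot.read_state()['joint_positions'],1))
E
```

```text
time_s: 12.58
position: [0.634, 0.2067, 0.226]
tcp_rot: [[0.689, 0.725, -0.001], [0.725, -0.689, -0.0], [-0.001, -0.001, -1.0]]
force: [-0.1, 0.5, 0.6]
opening: 0.046
grasp_force: 0.0
time_s: 13.2
position: [0.6323, 0.2076, 0.2259]
tcp_rot: [[0.067, 0.998, -0.001], [0.998, -0.067, -0.0], [-0.0, -0.001, -1.0]]
force: [-0.1, 1.0, 0.0]
opening: 0.008
grasp_force: 0.0
t 13.2 pos [0.6323 0.2076 0.2259] F [-0.09  0.99  0.03] xyz [ 2.6  4.8 25.9] rot [-0.0029 -0.7852 -0.0039]
[ 8.6 33.7 76.   0.  70.3 12.4]
```

```bash
python3 -m handwheel '[{"delta_rot":[0,-0.15,0],"xyz":[1,1,0],"hand":1},{"delta_rot":[0,-0.31,0],"xyz":[2,2,0],"hand":1},{"delta_rot":[0,-0.47,0],"xyz":[3,3,0],"hand":1},{"delta_rot":[0,-0.63,0],"xyz":[3,4,0],"hand":1},{"delta_rot":[0,-0.785,0],"xyz":[3,5,0],"hand":1}]'; python3 - <<'E'
from h import *
for i in range(4): vision.capture('top')
to(st(0.002,.275,.085),Rp(45)); print(np.round(bot.read_state()['joint_positions'],1))
E
```

```text
time_s: 13.82
position: [0.6381, 0.211, 0.2267]
tcp_rot: [[0.05, 0.998, -0.045], [0.703, -0.067, -0.708], [-0.71, 0.003, -0.704]]
force: [0.3, -0.1, -0.2]
opening: 0.002
grasp_force: 0.0
t 14.03 pos [0.6377 0.2107 0.2252] F [0.2  0.03 0.07] xyz [ 98.4  -0.3 100. ] rot [-0.0025 -0.0016 -0.0016]
[ 24.6  47.6  61.4 -38.6  95.   33.3]
```

Go straight down (tool x +98, z +100) in steps.

```bash
python3 -m handwheel '[{"delta_rot":[0,0,0],"xyz":[18,0,18],"hand":1},{"delta_rot":[0,0,0],"xyz":[45,0,45],"hand":1},{"delta_rot":[0,0,0],"xyz":[72,0,73],"hand":1},{"delta_rot":[0,0,0],"xyz":[92,0,94],"hand":1},{"delta_rot":[0,0,0],"xyz":[98,0,100],"hand":1}]'; python3 - <<'E'
from h import *
for i in range(2): vision.capture('top')
im=cap('scene','s4');im2=cap('wrist','w4')
b=np.hstack([cv2.resize(im[170:350,230:430],None,fx=2,fy=2),cv2.resize(im2,(400,250))[:,:].copy() if 0 else np.vstack([cv2.resize(im2,(400,250)),np.zeros((110,400,3),np.uint8)])])
cv2.imwrite('pics/s4c.png',b[:,:,::-1])
p=st(0.002,.24,.085);to(p,Rp(45)); print(np.round(bot.read_state()['joint_positions'],1))
E
```

```text
time_s: 14.65
position: [0.637, 0.2076, 0.0839]
tcp_rot: [[0.045, 0.998, -0.05], [0.705, -0.067, -0.706], [-0.708, -0.004, -0.706]]
force: [0.2, -0.3, 1.4]
opening: 0.001
grasp_force: 0.0
t 14.85 pos [0.6389 0.2091 0.0876] F [ 0.72 -0.04  0.36] xyz [-22.6  -1.6  26.1] rot [-0.0003 -0.0012 -0.0037]
[ 24.5  56.6  64.5 -38.7  85.4  40.9]
```

View pics/s4c.png

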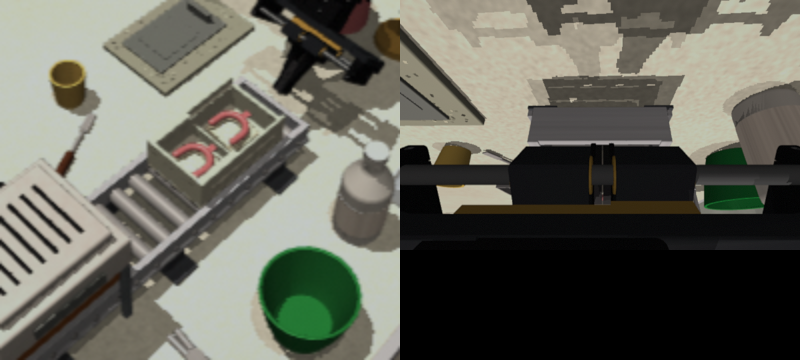

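The leaned fingertips stand behind the tray's near wall, above the entry bar. Both casts are upright and the lid is on the plate. Starting the push.

```bash
python3 -m handwheel '[{"delta_rot":[0,0,0],"xyz":[-4,-1,6],"hand":1},{"delta_rot":[0,0,0],"xyz":[-10,-1,13],"hand":1},{"delta_rot":[0,0,0],"xyz":[-16,-1,19],"hand":1},{"delta_rot":[0,0,0],"xyz":[-21,-1,24],"hand":1},{"delta_rot":[0,0,0],"xyz":[-25,-1,28],"hand":1}]'; python3 -m handwheel '[{"delta_rot":[0,0,0],"xyz":[-4,0,4],"hand":1},{"delta_rot":[0,0,0],"xyz":[-8,0,8],"hand":1},{"delta_rot":[0,0,0],"xyz":[-13,0,13],"hand":1},{"delta_rot":[0,0,0],"xyz":[-19,0,19],"hand":1},{"delta_rot":[0,0,0],"xyz":[-26,0,26],"hand":1}]'; python3 - <<'E'
from h import *
p=st(0.002,-.06,.085);to(p,Rp(45)); print(np.round(bot.read_state()['joint_positions'],1))
E
```

```text
time_s: 15.48
position: [0.6346, 0.1709, 0.0842]
tcp_rot: [[0.047, 0.998, -0.047], [0.706, -0.066, -0.705], [-0.707, -0.0, -0.707]]
force: [0.2, 0.2, -0.3]
opening: 0.003
grasp_force: 0.0
time_s: 16.1
position: [0.6323, 0.1344, 0.0841]
tcp_rot: [[0.046, 0.998, -0.046], [0.706, -0.065, -0.705], [-0.707, 0.0, -0.708]]
force: [-0.5, 0.6, -0.1]
opening: 0.004
grasp_force: 0.4
t 16.1 pos [0.6323 0.1344 0.0841] F [-0.45  0.6  -0.12] xyz [-184.2    0.8  182.7] rot [-0.0015 -0.0006 -0.0019]
[ 19.3  54.1  72.4 -41.6  78.6  41. ]
```

```bash
M='python3 -m handwheel'; python3 -m handwheel '[{"delta_rot":[0,0,0],"xyz":[-9,0,9],"hand":1},{"delta_rot":[0,0,0],"xyz":[-18,0,18],"hand":1},{"delta_rot":[0,0,0],"xyz":[-27,0,27],"hand":1},{"delta_rot":[0,0,0],"xyz":[-36,0,36],"hand":1},{"delta_rot":[0,0,0],"xyz":[-45,0,45],"hand":1}]'|sed -n '2p;7,9p'; python3 -m handwheel '[{"delta_rot":[0,0,0],"xyz":[-9,0,9],"hand":1},{"delta_rot":[0,0,0],"xyz":[-18,0,18],"hand":1},{"delta_rot":[0,0,0],"xyz":[-27,0,27],"hand":1},{"delta_rot":[0,0,0],"xyz":[-36,0,36],"hand":1},{"delta_rot":[0,0,0],"xyz":[-45,0,45],"hand":1}]'; python3 - <<'E'
from h import *
p=st(0.002,-.06,.085);to(p,Rp(45)); print(np.round(bot.read_state()['joint_positions'],1))
E
```

```text
position: [0.628, 0.0705, 0.0841]
time_s: 17.35
position: [0.6238, 0.0071, 0.084]
tcp_rot: [[0.046, 0.998, -0.046], [0.706, -0.065, -0.705], [-0.707, -0.0, -0.707]]
force: [1.1, 0.7, -0.0]
opening: 0.004
grasp_force: 0.6
t 17.35 pos [0.6238 0.0071 0.084 ] F [ 1.11  0.66 -0.02] xyz [-93.9   1.1  92.5] rot [-0.0019 -0.0004 -0.0018]
[  9.3  50.9  82.2 -47.7  68.5  40.1]
```

```bash
python3 -m handwheel '[{"delta_rot":[0,0,0],"xyz":[-9,0,9],"hand":1},{"delta_rot":[0,0,0],"xyz":[-18,0,18],"hand":1},{"delta_rot":[0,0,0],"xyz":[-27,0,27],"hand":1},{"delta_rot":[0,0,0],"xyz":[-36,0,36],"hand":1},{"delta_rot":[0,0,0],"xyz":[-44,0,44],"hand":1}]'|sed -n '2p;7,9p'; python3 -m handwheel '[{"delta_rot":[0,0,0],"xyz":[-8,0,8],"hand":1},{"delta_rot":[0,0,0],"xyz":[-15,0,15],"hand":1},{"delta_rot":[0,0,0],"xyz":[-22,0,22],"hand":1},{"delta_rot":[0,0,0],"xyz":[-28,0,28],"hand":1},{"delta_rot":[0,0,0],"xyz":[-33,0,33],"hand":1}]'; python3 - <<'E'
from h import *
p=st(0.002,-.0796,.085);to(p,Rp(45)); print(np.round(bot.read_state()['joint_positions'],1))
im=cap('scene','s5'); im2=cap('top','t5')
b=np.hstack([cv2.resize(im[150:350,150:400],None,fx=1.6,fy=1.6),cv2.resize(im2[100:225,360:560],None,fx=2,fy=2)[:250].copy() if 0 else cv2.resize(im2[60:220,360:560],None,fx=2,fy=2)])
cv2.imwrite('pics/s5c.png',b[:,:,::-1])
E
```

```text
position: [0.6196, -0.055, 0.084]
time_s: 18.6
position: [0.6166, -0.1012, 0.084]
tcp_rot: [[0.046, 0.998, -0.046], [0.706, -0.066, -0.705], [-0.707, -0.0, -0.707]]
force: [0.6, 0.4, 0.7]
opening: 0.009
grasp_force: 0.4
t 18.6 pos [ 0.6166 -0.1012  0.084 ] F [0.58 0.35 0.68] xyz [-31.    1.2  29.5] rot [-0.002  -0.0004 -0.0019]
[ -0.2  49.2  87.6 -53.8  60.9  38.6]
```

View pics/s5c.png

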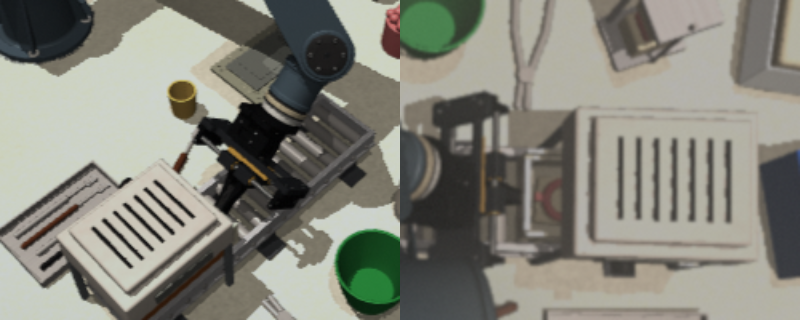

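The tray is partly under the lamp with the gripper clear behind it, and there is about 43 mm to go. I'll finish slowly and watch the force.

```bash
python3 -m handwheel '[{"delta_rot":[0,0,0],"xyz":[-5,0,5],"hand":1},{"delta_rot":[0,0,0],"xyz":[-10,0,10],"hand":1},{"delta_rot":[0,0,0],"xyz":[-15,0,15],"hand":1},{"delta_rot":[0,0,0],"xyz":[-19,0,19],"hand":1},{"delta_rot":[0,0,0],"xyz":[-23,0,23],"hand":1}]'|sed -n '2p;4p'; python3 -m handwheel '[{"delta_rot":[0,0,0],"xyz":[-1,0,1],"hand":1},{"delta_rot":[0,0,0],"xyz":[-2,0,2],"hand":1},{"delta_rot":[0,0,0],"xyz":[-3,0,3],"hand":1},{"delta_rot":[0,0,0],"xyz":[-4,0,4],"hand":1},{"delta_rot":[0,0,0],"xyz":[-5,0,5],"hand":1}]'|sed -n '2p;4p'; python3 - <<'E'
from h import *
p=st(0.002,-.0796,.085);to(p,Rp(45))
E
```

```text
position: [0.6145, -0.1336, 0.0839]
force: [0.2, 0.3, 0.3]
position: [0.6141, -0.1402, 0.084]
force: [1.1, 0.2, -0.2]
t 19.95 pos [ 0.6141 -0.1402  0.084 ] F [ 1.12  0.17 -0.18] xyz [-3.4  1.1  2. ] rot [-0.0018 -0.0004 -0.0017]
```

```bash
python3 -m handwheel '[{"delta_rot":[0,0,0],"xyz":[-0.6,0,0.6],"hand":1},{"delta_rot":[0,0,0],"xyz":[-1.2,0,1.2],"hand":1},{"delta_rot":[0,0,0],"xyz":[-1.8,0,1.8],"hand":1},{"delta_rot":[0,0,0],"xyz":[-2.4,0,2.4],"hand":1},{"delta_rot":[0,0,0],"xyz":[-3,0,3],"hand":1}]'|sed -n '2p;4p;6p;7p;8p'; python3 -m handwheel '[{"delta_rot":[0,0,0],"xyz":[-0.6,0,0.6],"hand":1},{"delta_rot":[0,0,0],"xyz":[-1.2,0,1.2],"hand":1},{"delta_rot":[0,0,0],"xyz":[-1.8,0,1.8],"hand":1},{"delta_rot":[0,0,0],"xyz":[-2.4,0,2.4],"hand":1},{"delta_rot":[0,0,0],"xyz":[-3,0,3],"hand":1}]'|sed -n '2p;4p'; python3 - <<'E'
from h import *
p=st(0.002,-.0796,.085);to(p,Rp(45))
E
```

```text
position: [0.6141, -0.142, 0.0838]
force: [-1.7, 13.4, 5.4]
grasp_force: 6.7
position: [0.6141, -0.1425, 0.0837]
force: [-2.6, 28.1, 10.7]
t 21.2 pos [ 0.6141 -0.1425  0.0837] F [-2.59 28.11 10.65] xyz [-2.   1.   0.2] rot [ 0.0023 -0.0083 -0.0027]
```

Force rose sharply at the predicted home position (station y −0.078, expected about −0.080), so the tray is against the end stop. I'll relieve the pressure gently, back out, then rise.

```bash
python3 -m handwheel '[{"delta_rot":[0,0,0],"xyz":[1,0,-1],"hand":1},{"delta_rot":[0,0,0],"xyz":[2,0,-2],"hand":1},{"delta_rot":[0,0,0],"xyz":[3,0,-3],"hand":1},{"delta_rot":[0,0,0],"xyz":[4.5,0,-4.5],"hand":1},{"delta_rot":[0,0,0],"xyz":[7,0,-7],"hand":1}]'|sed -n '2p;4p'; python3 -m handwheel '[{"delta_rot":[0,0,0],"xyz":[10,0,-10],"hand":1},{"delta_rot":[0,0,0],"xyz":[25,0,-25],"hand":1},{"delta_rot":[0,0,0],"xyz":[45,0,-45],"hand":1},{"delta_rot":[0,0,0],"xyz":[65,0,-65],"hand":1},{"delta_rot":[0,0,0],"xyz":[80,0,-80],"hand":1}]'|sed -n '2p;4p'; python3 -m handwheel '[{"delta_rot":[0,0,0],"xyz":[-15,0,-15],"hand":1},{"delta_rot":[0,0,0],"xyz":[-35,0,-35],"hand":1},{"delta_rot":[0,0,0],"xyz":[-60,0,-60],"hand":1},{"delta_rot":[0,0,0],"xyz":[-80,0,-80],"hand":1},{"delta_rot":[0,0,0],"xyz":[-80,0,-80],"hand":1}]'|sed -n '2p;4p'
python3 - <<'E'
from h import *
im=cap('wrist','w6');cap('top','t6');cap('scene','s6')
s=bot.read_state();print(s['time_s'],s['position'])
# predicted pixels of the home tray's near wall top & push face in each view, lamp edge
for f in('w6','s6','t6'):
    print(f,[proj(f,st(x,y,z)).round(0).tolist() for x,y,z in[(-.045,-.092,.1),(.045,-.092,.1),(0,-.092,.1),(0,-.092,.06),(0,-.085,.133)]])
E
```

```text
position: [0.6144, -0.139, 0.0842]
force: [0.4, 0.3, -0.6]
position: [0.6218, -0.0236, 0.0839]
force: [0.0, 0.9, 0.8]
position: [0.623, -0.0268, 0.2013]
force: [-0.4, 0.6, -0.3]
23.225 [ 0.62093888 -0.02650373  0.19686632]
w6 [[273.0, 202.0], [367.0, 201.0], [320.0, 202.0], [320.0, 167.0], [320.0, 231.0]]
s6 [[258.0, 277.0], [283.0, 300.0], [270.0, 288.0], [271.0, 297.0], [272.0, 279.0]]
t6 [[438.0, 177.0], [439.0, 138.0], [439.0, 158.0], [434.0, 161.0], [440.0, 155.0]]
```

```bash
python3 - <<'E'
from h import *
im=cv2.imread('pics/w6.png',0)
for x in(-.03,.02,.035):
  print('face',x,[(z,int(im[tuple(proj('w6',st(x,-.092,z)).round().astype(int)[::-1])])) for z in(.05,.054,.058,.062,.066,.07,.08,.09,.098,.102,.106,.11,.115)])
c=im[100:232,300:304].mean(1).round().astype(int);print(c.tolist())
a=np.array([proj('w6',st(0,y,.057)) for y in(-.08,-.086,-.092,-.098)]);print(a.round(1).tolist())
E
```

```text
face -0.03 [(0.05, 86), (0.054, 77), (0.058, 109), (0.062, 101), (0.066, 100), (0.07, 100), (0.08, 100), (0.09, 99), (0.098, 100), (0.102, 80), (0.106, 89), (0.11, 90), (0.115, 97)]
face 0.02 [(0.05, 85), (0.054, 82), (0.058, 106), (0.062, 100), (0.066, 112), (0.07, 109), (0.08, 112), (0.09, 101), (0.098, 97), (0.102, 65), (0.106, 61), (0.11, 56), (0.115, 59)]
face 0.035 [(0.05, 86), (0.054, 80), (0.058, 105), (0.062, 100), (0.066, 99), (0.07, 100), (0.08, 100), (0.09, 101), (0.098, 97), (0.102, 86), (0.106, 101), (0.11, 101), (0.115, 99)]
[76, 67, 66, 70, 72, 74, 78, 87, 96, 105, 116, 124, 131, 137, 138, 141, 150, 162, 173, 180, 184, 180, 168, 160, 156, 150, 131, 84, 63, 68, 72, 73, 77, 86, 96, 107, 118, 127, 134, 136, 140, 150, 165, 161, 117, 96, 92, 88, 84, 74, 61, 67, 72, 74, 75, 75, 78, 83, 86, 85, 84, 80, 77, 83, 98, 104, 106, 102, 100, 100, 102, 107, 109, 112, 112, 112, 111, 112, 112, 112, 113, 112, 112, 113, 113, 111, 112, 113, 115, 114, 107, 101, 100, 100, 100, 100, 101, 100, 101, 101, 100, 94, 85, 81, 76, 66, 63, 63, 61, 58, 56, 55, 56, 55, 55, 54, 54, 54, 55, 65, 77, 82, 82, 80, 80, 80, 79, 78, 78, 80, 86, 90]
[[319.7, 157.6], [319.8, 161.1], [319.8, 164.6], [319.9, 168.0]]
```

The wrist image puts the tray's near face exactly where the home face should be, with edges at z 0.055 to 0.100 m for station y = −0.092. The arm is clear, so I'm handing in.

```bash
python3 -c "
from rig import workorder
print(workorder.hand_in())"
```

```text
the job is handed in; nothing more can be done
None
```

The job is handed in at about 23 s of the 70 s allowed, but hand-in returned no verdict. The lid is flat and released on the stone plate and the tray is home against the end stop. Both casts stood when last in view, before the tray went under the lamp, and I saw no sign that the cup, wax knife or wax block moved.

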